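# Trip the automatic punch through the jig's guide hole

## Task

Take the automatic punch out of its stand, put its tip down through the smallest of the three holes in the drilling jig until it meets the steel bar inside, and press straight down, upright, until its spring trips with a snap. Never push harder than 22 N, so ease off at once when it snaps, and do not set it off anywhere else. Then stand it back upright, fully down in its stand, let go, and leave the rest of the bench alone.

Things in the scene. Friction and masses are not known exactly. Their poses are not given: they have to be found in the camera images.
- punch_grip (a point): Automatic centre punch, slim, round, steel, 144 mm long, 120 to 200 g, upright in its stand. Point: on its axis, middle of the knurled dark grip (18 mm diameter, 50 mm long), 111 mm above the tip when the spindle is out; z from tip to cap. Above the grip a cap (19 mm wide, 8 mm tall). Just below the grip its spring housing (27 mm wide, 24 mm tall), whose underside is 49 mm below this point.
- tip (a point): Pointed end of the punch's sprung spindle, on the punch's axis; moves with the spindle. The spindle is 8 mm in diameter and sticks out 38 mm; above it come a 7 mm long taper and a shank 16 mm in diameter, 17 mm long, up to the housing.
- spindle (a joint): How far the spindle is pushed into the punch (m): 0 out, 0.0105 hard stop. The load grows from 2 N to 4 N at 5.5 mm, then steeply to 12 to 14 N at about 7 mm; there it trips: the spindle jumps to its stop (tripped: beyond 0.0095) and the felt load falls to about half. Pushing on then loads the hard stop. It springs back out when unloaded.
- guide (a point): Mouth of the guide hole: 10 mm diameter, the smallest of three round holes (others 18 and 22 mm) in the jig's flat aluminium top plate. Level with the plate's top, 44 mm above the table; z up, x and y along the jig's 120 and 90 mm sides. The plate is 10 mm thick. Under it lies the steel bar; bars differ in thickness: its upper face is anywhere from 13 to 24 mm below the plate's top.
- jig: Drilling jig, fixed to the table: dark steel block with an aluminium top plate, 120 x 90 x 44 mm. Origin: middle of its underside. The guide hole is at +14 mm x, +22 mm y; four screw heads 4 mm high at +-50 mm x, +-35 mm y. A flat steel bar, 50 mm wide, is held rigidly inside, crossing along y and standing out 35 mm at both ends.
- stand_hole (a point): Mouth of the hole in the punch's stand: 20 mm diameter, straight down through the block, at the centre of its top, 70 mm above the table. With the punch fully down its housing rests on the block and punch_grip is 49 mm above this point.
- stand: The stand: fixed pale wooden block 64 x 64 x 70 mm on a thin ply foot. Origin: middle of its underside.
- cube: Bystander: 35 mm steel cube. Leave alone.
- tube: Bystander: off-cut of 30 mm square tube, 140 mm long. Leave alone.
- square: Bystander: small steel L-shaped square, legs 100 mm, 15 mm high. Leave alone.
- can: Bystander: can, 60 mm wide, 120 mm tall. Leave alone.
- hammer: Bystander: hammer, 260 mm long, lying. Leave alone.
- driver: Bystander: screwdriver, 200 mm long, lying. Leave alone.
- tray: Bystander: small grey open tray 120 x 90 x 35 mm. Leave alone.
Not all that is in view belongs to the job. Of the things shaped like the stand, the wooden one is meant.

How it is judged:
On the way, in this order (a step that is already met when the one before it is completed fails the run):
1. the punch's tip stands in the guide hole, at least 10 mm below the plate's top, not yet tripped (horizontal distance between tip and guide below 0.003 m and z of tip in the frame of guide below -0.01 m and value of joint spindle below 0.006 m), for 0.05 s.
2. held upright (within 7 degrees) in the guide hole and pressed down, the punch trips: spindle beyond 9.5 mm (value of joint spindle above 0.0095 m and horizontal distance between tip and guide below 0.003 m and z of tip in the frame of guide below -0.01 m and angle between punch_grip's own z axis and vertical below 0.122 rad), for 0.02 s.
At the end, for the whole second after the job is handed in: the punch stands at rest, released, upright within 6 degrees and fully down in its stand: housing within 3 mm of the block's top, axis within 5 mm of the hole's, spindle out again (under 2 mm) (horizontal distance between punch_grip and stand_hole below 0.005 m and z of punch_grip in the frame of stand_hole between 0.045 and 0.052 m and angle between punch_grip's own z axis and vertical below 0.1 rad and value of joint spindle below 0.002 m and linear speed of punch below 0.02 m/s); the robot touches nothing.
It fails at once if the punch is pushed against the jig or the bar in it with more than 22 N (contact force between punch and jig above 22 N).
It fails at once if the punch is set off (spindle beyond 9 mm) anywhere but in the guide hole (value of joint spindle above 0.009 m and (horizontal distance between tip and guide above 0.006 m or z of tip in the frame of guide above -0.006 m)).
It fails at once if a bystander is shifted by more than 30 mm (distance of any of cube, tube, square, can, hammer, driver, tray from where it was at the start of the episode above 0.03 m).
It also fails if it takes over 58 s, if anything falls off the work surface, if the arm or the gripper's body presses on something with over 40 N, if the wrist force passes 120 N, or if a joint passes its speed limit or range.

## Robot

A 6-joint arm with a two-finger parallel gripper is mounted at the origin on the work surface. World frame = base frame: x ahead of the robot, y to its left, z up, the work surface at z = 0. Lengths are in m, angles in rad, forces in N, time in s.
With the tool pointing down it reaches from about 0.25 to 0.775 m from the base axis. Payload 4 kg.
Tool frame: the origin (TCP) lies on the centre line of the jaws, within the pads' length; the fingertips stand 14 mm ahead of it and the grasp point (between the pads) lies 5 mm behind it; z points along the fingers, y is the direction in which the jaws open and shut (so a half turn about z gives the same grasp; the last joint's range is limited). The gripper opens to 85 mm and grips with 20 to 120 N. Pads are 22 mm wide; open, the fingers measure 114 mm over their backs; the gripper's body (76 mm by 85 mm) begins 54 mm behind the grasp point. The pads swing forward as they close: fully open they stand 13 mm farther back than shut.
Start: joints at [1.167, 0.087, 1.371, -0, 1.684, -0.103], TCP at [0.163, 0.525, 0.207] pointing down, gripper open.
Joint ranges: [-3.1, 3.1], [-0.76, 2.03], [0.27, 2.55], [-1.08, 4.22], [0.17, 2.65], [-2.57, 2.57]. Speed limits (rad/s): [2.79, 2.79, 3.14, 3.14, 3.14, 3.14].

## Interface

Orientations are given as a unit quaternion [x, y, z, w].
In Python, from cell import env gives the robot as it stands. The module is installed in compiled form; this text tells all that it offers.
- The arm moves only by the shell command python3 -m inch 'ROWS' [OPENING]. ROWS is JSON, a list that holds one entry, the list of rows, each a list of 4 numbers: the shift along the world's x, y, z normalised to -1 to 1, where 1 is 30 cm, then the turn about the world's z normalised to -1 to 1, where 1 is pi/2 rad. In form: [[[dx, dy, dz, twist], ...]]. A call has 1 to 20 rows; each row is the pose to reach, as a shift and turn from the pose commanded when the call began; what a row does not reach only later rows make up. A row lasts 1/12 s, in which the tool goes at most 41.7 mm and 7.16 degrees, less where a joint would pass 70% of its speed; a pose out of reach is approached as far as the arm can. A call with a number of a shift or a turn outside -1 to 1 is refused whole. A call with a gripper value outside its range is refused whole. OPENING is the gripper command: -1 is fully open, 1 is shut, values between are in proportion, set as the call begins (- or left out, the last holds). The fingers move at their own pace and stop on an object; the grip force is fixed at half the most. Time passes only in rows, so rows that repeat a pose let the fingers close. It gives the time, the measured TCP pose, the force and the opening at its end, in the units of the state.
- env.sense(): the state, without advancing time (a new reading comes with each control period).
- env.grab_frame(name): name is "scene" or "top"; returns a dict with "image" (384x512x3 uint8, blue, green, red), "mtx" (3x3 intrinsics, pixels), "R" (3x3) and "t" (3): a world point X has camera coordinates R X + t. Camera axes: x right, y down, z forward; pixel columns grow to the right and rows downward; lengths in m; the calibration is good to about 2 mm. A picture is of the moment at which its call begins. There is no depth.
- env.job_done(): hands the job in, once; it reports no verdict.
The state is a dict: "t": time; "joints": joint angles; "dq": joint speeds; "joint_efforts": joint torques, N m; "ee_pos": TCP position; "eef_rot": TCP orientation; "force": force on the tool from outside, world axes, zero at the start; "wrist_torque": the same for the moment, N m; "width": finger opening in m.
Only numpy, scipy, OpenCV 4.12 (cv2) and the standard library are available. Lean on these libraries where they do the work, as an engineer would, in place of code of your own. Each camera call takes 0.05 s, during which the arm holds its last target. There are 200 camera calls.

## Working session

There is one attempt and no reset: what is moved stays moved. The work goes in short steps, Python scripts to look and compute and a shell command to move; the robot and the scene stay as the last step left them, time stands still between calls to the robot, and variables do not carry over. Pictures are saved under pics/ and viewed, about 8 in all and at most 12, crops included, and the job is handed in when it is done.

```bash
mkdir -p pics; python3 - <<'E'
from cell import env
import cv2,numpy as np,pickle
s=env.sense();print(s)
for n in("scene","top"):
    f=env.grab_frame(n);pickle.dump(f,open(n+".pkl","wb"));cv2.imwrite(f"pics/{n}0.png",f["image"])
    print(n,f["mtx"].tolist(),(-f["R"].T@f["t"]).tolist(),f["R"].round(3).tolist())
E
```

```text
{'t': 0.0, 'joints': array([ 1.16690818e+00,  8.79998337e-02,  1.37225593e+00, -2.20536993e-05,
        1.68360819e+00, -1.03099582e-01]), 'dq': array([-0.00027952,  0.00089991, -0.00039591, -0.00199009,  0.00100502,
       -0.00018059]), 'joint_efforts': array([ 1.63926528e-03, -3.51870883e+01, -3.13274610e+01,  1.60744030e-04,
        1.07312528e-02,  7.36972936e-06]), 'ee_pos': array([0.16274416, 0.5247936 , 0.20591384]), 'eef_rot': array([ 1.49829094e-01,  9.88711258e-01, -1.10210797e-03, -2.74199799e-04]), 'force': array([-0.66934146, -0.0254694 , -0.40937399]), 'wrist_torque': array([-0.01715469,  0.03181432, -0.00884287]), 'width': 0.08497757449505092}
scene [[379.31362086199573, 0.0, 260.69917268519833], [0.0, 379.31362086199573, 193.500119373264], [0.0, 0.0, 1.0]] [1.0882316027452779, 0.638537693763838, 0.6468822072002255] [[-0.771, 0.636, -0.023], [0.361, 0.408, -0.839], [-0.524, -0.655, -0.544]]
top [[351.9467453225785, 0.0, 251.80724754856027], [0.0, 351.9467453225785, 188.64535003046973], [0.0, 0.0, 1.0]] [0.4930612942698352, 0.00503351814038378, 1.1924661034446902] [[0.007, -1.0, 0.025], [-0.998, -0.008, -0.057], [0.057, -0.024, -0.998]]
```

View pics/scene0.png

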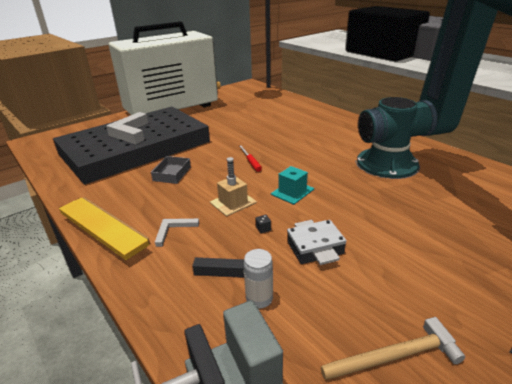

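View pics/top0.png

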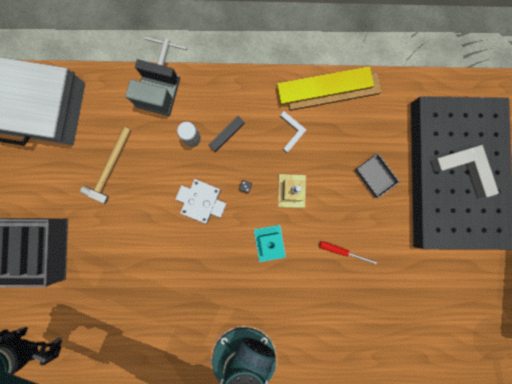

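The wooden stand with the punch is at top (291,190) and scene (232,190). The jig is at top (202,201) and scene (317,240). I'll view enlarged crops of both.

```bash
python3 - <<'E'
import cv2,numpy as np,pickle
S=pickle.load(open("scene.pkl","rb"))["image"];T=pickle.load(open("top.pkl","rb"))["image"]
def c(I,x,y,w=64,h=48): return cv2.resize(I[y:y+h,x:x+w],(400,300),interpolation=cv2.INTER_CUBIC)
cv2.imwrite("pics/c1.png",np.vstack([np.hstack([c(T,170,176),c(T,260,166)]),np.hstack([c(S,284,215),c(S,200,150,80,60)])]))
E
```

```text
(no output)
```

View pics/c1.png

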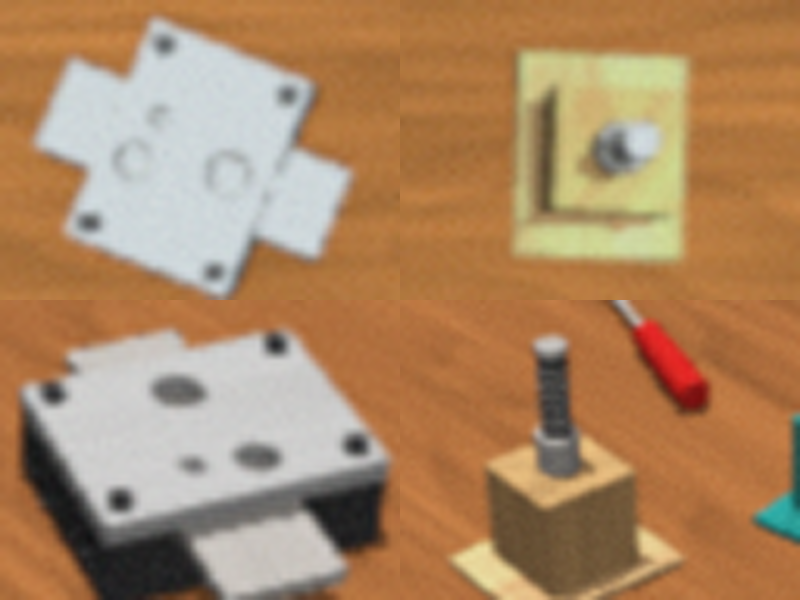

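The top crop shows screws at about (163,44), (288,95), (90,222) and (214,271), with the small hole at (158,118), at 6.25x scale. The scene crop shows the same features, and the punch stands upright. Next I measure both.

```bash
cat > h.py <<'E'
import cv2,numpy as np,pickle
def ray(f,p,z):
    C=-f["R"].T@f["t"]; d=f["R"].T@np.linalg.solve(f["mtx"],[p[0],p[1],1.]); return (C+d*(z-C[2])/d[2])[:2]
def proj(f,X):
    q=f["mtx"]@(f["R"]@np.asarray(X,float)+f["t"]); return q[:2]/q[2]
def dark(f,p,r=3):
    g=cv2.cvtColor(f["image"],cv2.COLOR_BGR2GRAY).astype(float); x,y=np.round(p).astype(int)
    w=g[y-r:y+r+1,x-r:x+r+1]; w=np.clip(np.percentile(w,75)-10-w,0,None)
    Y,X=np.mgrid[y-r:y+r+1,x-r:x+r+1]; return np.array([(w*X).sum(),(w*Y).sum()])/w.sum()
def tri(fs,ps):
    A=[];b=[]
    for f,p in zip(fs,ps):
        C=-f["R"].T@f["t"]; d=f["R"].T@np.linalg.solve(f["mtx"],[p[0],p[1],1.]); d/=np.linalg.norm(d)
        P=np.eye(3)-np.outer(d,d);A.append(P);b.append(P@C)
    return np.linalg.lstsq(np.vstack(A),np.hstack(b),rcond=None)[0]
def load(n): return pickle.load(open(n+".pkl","rb"))
E
python3 - <<'E'
from h import *
T,S=load("top"),load("scene")
tp=[(170+x/6.25-.4,176+y/6.25-.4) for x,y in[(163,44),(288,95),(214,271),(90,222)]]
sp=[(284+x/6.25-.4,215+(y-300)/6.25-.4) for x,y in[(120,500),(54,392),(276,343),(356,444)]]
hole={"top":(170+158/6.25-.4,176+118/6.25-.4),"scene":(284+192/6.25-.4,215+165/6.25-.4)}
for n,f,ps in(("top",T,tp),("scene",S,sp)):
    W=np.array([ray(f,dark(f,p),.047) for p in ps]);print(n,W.round(4).tolist(),[np.linalg.norm(W[i]-W[(i+1)%4]).round(4) for i in range(4)],W.mean(0))
    h=ray(f,hole[n],.044); hd=ray(f,dark(f,hole[n],2),.044);print("hole",h,hd)
    c=W.mean(0)
    # try assignments: model (50,35)... choose rotation by best residual
    M=np.array([(50,35),(-50,35),(-50,-35),(50,-35)])/1000.
    for k in range(4):
      for D in (1,-1):
        m=np.roll(M[::D],k,0); H=m.T@(W-c);U,s,V=np.linalg.svd(H);R=V.T@U.T
        if np.linalg.det(R)<0: continue
        r=np.abs((R@m.T).T+c-W).max()
        if r<.006: print(k,D,"yaw",np.degrees(np.arctan2(R[1,0],R[0,0])),"res",r,"guide",c+R@[.014,.022])
# stand top corners & punch cap
for n,f in(("top",T),("scene",S)):
    cap=(260+640/6.25-64-.4,166+138/6.25-.4) if n=="top" else (200+550/5-80-.4,150+(344-300)/5-.4)
    print(n,"cap",cap,ray(f,cap,.07+.049+.033))
b=ray(T,(260+(620-400)/6.25-.4,166+148/6.25-.4),.07);print("blocktop centre",b)
hs=ray(S,(200+(560-400)/5-.4,150+(470-300)/5-.4),.07);print(hs)
print("bar->", [proj(T,(x,y,.152)) for x,y in [ray(S,(200+150/5-.4,150+44/5-.4),.152)]])
E
```

```text
top [[0.5792, 0.1593], [0.5497, 0.0895], [0.4561, 0.1295], [0.4841, 0.1986]] [np.float64(0.0757), np.float64(0.1017), np.float64(0.0745), np.float64(0.1028)] [0.51727763 0.14424173]
hole [0.53871574 0.16198893] [0.54147346 0.16262462]
1 -1 yaw -22.70444623822562 res 0.0031301193432474034 guide [0.53868425 0.15913322]
3 -1 yaw 157.29555376177439 res 0.0031301193432474034 guide [0.49587101 0.12935024]
scene [[0.5837, 0.1628], [0.5546, 0.0934], [0.4608, 0.1306], [0.4891, 0.1995]] [np.float64(0.0752), np.float64(0.1008), np.float64(0.0745), np.float64(0.1015)] [0.52205834 0.14656014]
hole [0.5446592  0.16290025] [0.54436049 0.16296309]
1 -1 yaw -21.7990834024997 res 0.0022689945904303954 guide [0.54322699 0.16178801]
3 -1 yaw 158.2009165975003 res 0.0022689945904303954 guide [0.50088969 0.13133226]
top cap (298.0, 187.67999999999998) [ 0.55696313 -0.15781065]
scene cap (229.6, 158.4) [ 0.56152453 -0.15572388]
blocktop centre [ 0.5567788  -0.16034697]
[ 0.56223815 -0.15417568]
bar-> [array([297.29906373, 186.14283832])]
```

Guide minus punch comes out the same in both cameras, about (-0.018, +0.317). The punch is at about (0.559, -0.157). Moving over it now, with the jaws turned to open along y.

```bash
python3 -m inch '[[[0.44,-0.76,0,0.19],[0.44,-0.76,0,0.19],[0.44,-0.76,0,0.19],[0.44,-0.76,0,0.19],[0.44,-0.76,0,0.19],[0.44,-0.76,0,0.19],[0.44,-0.76,0,0.19],[0.44,-0.76,0,0.19],[0.44,-0.76,0,0.19]]]' -1
python3 -m inch '[[[0.44,-0.76,0,0],[0.44,-0.76,0,0],[0.44,-0.76,0,0],[0.44,-0.76,0,0],[0.44,-0.76,0,0],[0.44,-0.76,0,0],[0.44,-0.76,0,0],[0.44,-0.76,0,0],[0.44,-0.76,0,0]]]'
python3 -m inch '[[[0.44,-0.755,0,0],[0.44,-0.755,0,0],[0.44,-0.755,0,0],[0.44,-0.755,0,0],[0.44,-0.755,0,0],[0.44,-0.755,0,0],[0.44,-0.755,0,0],[0.44,-0.755,0,0],[0.44,-0.755,0,0],[0.44,-0.755,0,0],[0.44,-0.755,0,0]]]'
python3 - <<'E'
from cell import env
from h import *
s=env.sense();print(s["ee_pos"],s["eef_rot"],s["force"],s["joints"])
S=env.grab_frame("scene")["image"];T=env.grab_frame("top")["image"]
def c(I,x,y,w=100,h=75): return cv2.resize(I[y:y+h,x:x+w],(400,300),interpolation=cv2.INTER_CUBIC)
cv2.imwrite("pics/c2.png",np.hstack([c(T,240,140),c(S,180,110)]))
E
```

```text
t: 0.85
ee_pos: [0.2951, 0.2967, 0.2069]
eef_rot: [0.002, 1.0, 0.0, -0.0]
force: [0.2, 0.1, -0.3]
width: 0.0854
t: 1.6
ee_pos: [0.427, 0.0701, 0.2066]
eef_rot: [0.001, 1.0, 0.001, -0.001]
force: [-0.0, -0.3, -0.3]
width: 0.0853
t: 2.52
ee_pos: [0.5587, -0.1548, 0.2077]
eef_rot: [-0.0, 1.0, 0.0, 0.0]
force: [0.2, -0.2, 0.0]
width: 0.0853
[ 0.55874085 -0.15475368  0.2076646 ] [-3.09010232e-04  9.99999888e-01  2.81285607e-04  2.22098853e-04] [ 0.1690298  -0.20255228  0.04436165] [-3.68389398e-01  1.53408542e-01  1.29644097e+00  6.89876508e-04
  1.69153151e+00 -1.93972058e+00]
```

View pics/c2.png

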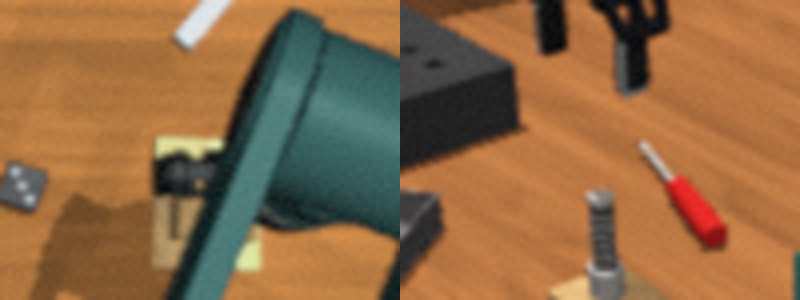

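The fingers straddle the punch in the scene view: tips at about (218,121) and (238,131), and the cap at (229,158) below. Descending in two stages, then closing.

```bash
python3 -m inch '[[[0,0,-0.1,0],[0,0,-0.2,0],[0,0,-0.25,0],[0,0,-0.29,0],[0,0,-0.305,0],[0,0,-0.305,0],[0,0,-0.305,0],[0,0,-0.305,0]]]'
python3 - <<'E'
from cell import env
from h import *
s=env.sense();print(s["ee_pos"],s["force"])
f=env.grab_frame("scene");S=f["image"]
print(proj(f,[*s["ee_pos"][:2],.152]))
cv2.imwrite("pics/c3.png",cv2.resize(S[120:240,160:320],(640,480),interpolation=cv2.INTER_CUBIC))
E
```

```text
t: 3.28
ee_pos: [0.56, -0.1575, 0.1176]
eef_rot: [0.001, 1.0, -0.001, 0.002]
force: [-0.1, 0.6, 0.2]
width: 0.0853
[ 0.56003895 -0.15749087  0.11764558] [-0.06402256  0.62468638  0.2385385 ]
[229.66443927 158.01739068]
```

View pics/c3.png

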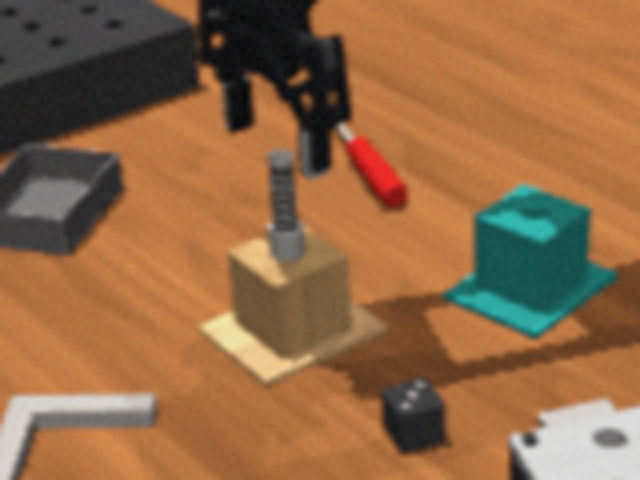

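The fingertips appear at about (219,152) and (239,162), so their midpoint is level with the cap. That is higher in the image than I expect for z=0.117. I'll check with projected markers before closing.

```bash
python3 - <<'E'
from cell import env
from h import *
s=env.sense();p=s["ee_pos"];print(p,s["t"])
out=[]
for n,(x,y) in(("scene",(190,120)),("top",(240,140))):
    f=env.grab_frame(n);I=cv2.resize(f["image"][y:y+75,x:x+100],(400,300),interpolation=cv2.INTER_CUBIC)
    for z,col in((.117,(0,0,255)),(.152,(255,0,0))):
        for dy in(-.0425,0,.0425):
            q=(proj(f,[p[0],p[1]+dy,z])-[x,y]+.5)*4; cv2.circle(I,tuple(int(v) for v in q),3,col,1)
    out.append(I)
cv2.imwrite("pics/c4.png",np.hstack(out))
E
```

```text
[ 0.56002945 -0.15753568  0.11762978] 3.3333
```

View pics/c4.png

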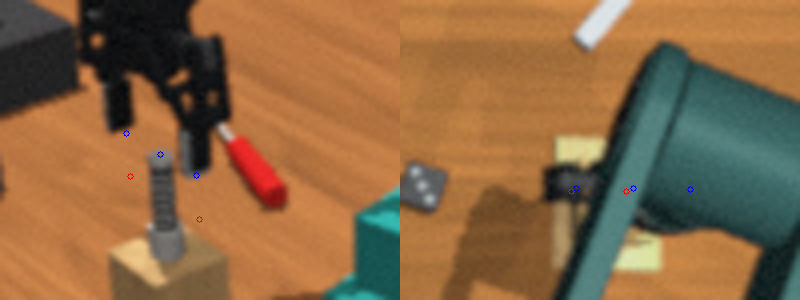

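In the top view xy agrees, but the open fingertips look about 35 mm higher than the stated geometry gives. I'll raise, shut the empty gripper and measure where the tips really are.

```bash
python3 -m inch '[[[0,0,0.1,0],[0,0,0.2,0],[0,0,0.33,0],[0,0,0.33,0],[0,0,0.33,0],[0,0,0.33,0]]]'
python3 -m inch '[[[0,0,0,0],[0,0,0,0],[0,0,0,0],[0,0,0,0],[0,0,0,0],[0,0,0,0],[0,0,0,0],[0,0,0,0],[0,0,0,0],[0,0,0,0],[0,0,0,0],[0,0,0,0]]]' 1
python3 - <<'E'
from cell import env
from h import *
s=env.sense();p=s["ee_pos"];print(p,s["width"])
x,y=180,90;f=env.grab_frame("scene");I=cv2.resize(f["image"][y:y+105,x:x+140],(560,420),interpolation=cv2.INTER_CUBIC)
for z,col in((p[2]-.014,(0,0,255)),(p[2]+.02,(255,0,0))):
    q=(proj(f,[p[0],p[1],z])-[x,y]+.5)*4; cv2.circle(I,tuple(int(v) for v in q),3,col,1)
cv2.imwrite("pics/c5.png",I)
E
```

```text
t: 3.93
ee_pos: [0.5591, -0.1573, 0.2151]
eef_rot: [0.001, 1.0, -0.0, 0.001]
force: [-0.2, 0.2, 0.0]
width: 0.0854
t: 4.93
ee_pos: [0.559, -0.1572, 0.2147]
eef_rot: [0.001, 1.0, 0.0, 0.0]
force: [-0.6, -0.1, 0.3]
width: 0.0001
[ 0.55897338 -0.15718026  0.21467354] 9.637640438774662e-05
```

View pics/c5.png

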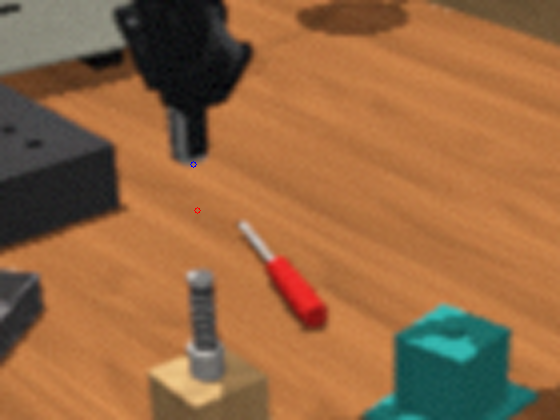

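The shut tips measure about 24 mm above the reported TCP z instead of 14 mm below it. So the reported z reads about 38 mm low against the cameras, which agree with each other on the objects. I'll descend in stages, watching the force and the picture.

```bash
python3 -m inch '[[[0,0,0,0],[0,0,0,0],[0,0,0,0],[0,0,0,0],[0,0,0,0],[0,0,0,0],[0,0,0,0],[0,0,0,0],[0,0,0,0],[0,0,0,0]]]' -1
python3 -m inch '[[[0,0,-0.1,0],[0,0,-0.2,0],[0,0,-0.3,0],[0,0,-0.34,0],[0,0,-0.37,0],[0,0,-0.38,0],[0,0,-0.38,0]]]'
python3 -m inch '[[[0,0,-0.01,0],[0,0,-0.02,0],[0,0,-0.03,0],[0,0,-0.04,0],[0,0,-0.04,0]]]'
python3 - <<'E'
from cell import env
from h import *
s=env.sense();p=s["ee_pos"];print(p,s["width"],s["force"])
x,y=180,110;f=env.grab_frame("scene");I=cv2.resize(f["image"][y:y+105,x:x+140],(560,420),interpolation=cv2.INTER_CUBIC)
cv2.imwrite("pics/c6.png",I)
E
```

```text
t: 5.82
ee_pos: [0.559, -0.1572, 0.2146]
eef_rot: [0.001, 1.0, 0.0, -0.0]
force: [0.1, -0.6, -0.6]
width: 0.0854
t: 6.4
ee_pos: [0.5594, -0.1573, 0.1011]
eef_rot: [0.001, 1.0, -0.0, 0.0]
force: [-0.8, -0.2, -0.5]
width: 0.0853
t: 6.82
ee_pos: [0.5587, -0.1571, 0.0882]
eef_rot: [0.001, 1.0, 0.0, -0.0]
force: [-0.3, -0.1, -0.2]
width: 0.0854
[ 0.55869165 -0.15708045  0.0881727 ] 0.08537530790408246 [-0.27083179 -0.07645427 -0.22352382]
```

View pics/c6.png

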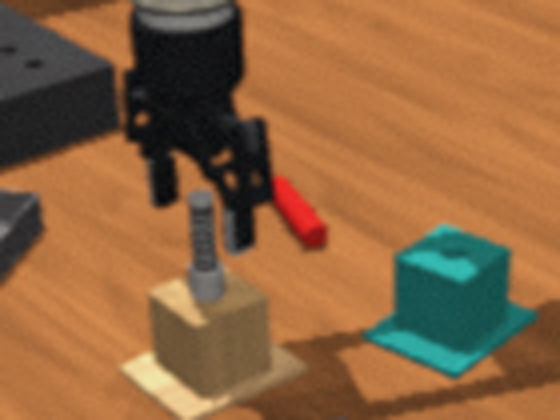

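The finger tips, at crop (163,204) and (240,250), now straddle the grip, with their midpoint around z≈0.127. There is no contact force, which confirms the z offset. I'll go 12 mm lower and close.

```bash
python3 -m inch '[[[0,0,-0.01,0],[0,0,-0.025,0],[0,0,-0.04,0],[0,0,-0.04,0],[0,0,-0.04,0]]]'
python3 -m inch '[[[0,0,0,0],[0,0,0,0],[0,0,0,0],[0,0,0,0],[0,0,0,0],[0,0,0,0],[0,0,0,0],[0,0,0,0],[0,0,0,0],[0,0,0,0],[0,0,0,0],[0,0,0,0]]]' 1
python3 -m inch '[[[0,0,0.01,0],[0,0,0.02,0],[0,0,0.04,0],[0,0,0.04,0],[0,0,0.04,0]]]'
python3 - <<'E'
from cell import env
print(env.sense())
E
```

```text
t: 7.28
ee_pos: [0.5585, -0.157, 0.0759]
eef_rot: [0.001, 1.0, 0.0, -0.001]
force: [-0.0, 0.5, 0.2]
width: 0.0854
t: 8.28
ee_pos: [0.5592, -0.1575, 0.077]
eef_rot: [0.001, 1.0, -0.0, 0.0]
force: [-0.3, -0.4, 1.6]
width: 0.0164
t: 8.7
ee_pos: [0.5593, -0.1571, 0.0891]
eef_rot: [0.001, 1.0, -0.0, 0.0]
force: [-0.6, 0.0, -2.3]
width: 0.0165
{'t': 8.7, 'joints': array([-3.71662528e-01,  2.05999674e-01,  1.47281335e+00,  2.59560416e-04,
        1.46201884e+00, -1.94023260e+00]), 'dq': array([-0.00103584,  0.0035083 ,  0.01100966, -0.00064902, -0.00090411,
       -0.00031767]), 'joint_efforts': array([ 6.78288576e-03, -4.01434815e+01, -3.09893560e+01,  3.57384204e-03,
        1.14354881e-02, -3.16966020e-05]), 'ee_pos': array([ 0.55925296, -0.15713976,  0.08911197]), 'eef_rot': array([ 1.12716693e-03,  9.99999284e-01, -1.74900398e-05,  4.01299059e-04]), 'force': array([-0.64895414,  0.03373405, -2.32947231]), 'wrist_torque': array([-0.0354252 , -0.00897209, -0.00118373]), 'width': 0.016509914191976924}
```

Gripped: width 16.5 mm, and the force shows about 2 N of weight. With the punch seated, reported z was 0.077 and the tip was at 0.008, so the tip is at reported z minus 0.069. Lifting and carrying it to above the jig.

```bash
python3 -m inch '[[[0,0,0.05,0],[0,0,0.1,0],[0,0,0.15,0],[0,0,0.2,0],[0,0,0.24,0],[0,0,0.24,0]]]'
python3 -m inch '[[[-0.003,0.05,0,0],[-0.008,0.12,0,0],[-0.012,0.2,0,0],[-0.016,0.28,0,0],[-0.022,0.36,0,0],[-0.026,0.44,0,0],[-0.03,0.53,0,0],[-0.035,0.61,0,0],[-0.04,0.69,0,0],[-0.045,0.77,0,0],[-0.05,0.85,0,0],[-0.055,0.93,0,0],[-0.06,0.99,0,0],[-0.06,0.99,0,0]]]'
python3 -m inch '[[[0,0.03,0,0],[0,0.06,0,0],[0,0.067,-0.03,0],[0,0.067,-0.06,0],[0,0.067,-0.08,0],[0,0.067,-0.08,0],[0,0.067,-0.08,0],[0,0.067,-0.08,0]]]'
python3 - <<'E'
from cell import env
from h import *
s=env.sense();p=s["ee_pos"];print(p,s["width"],s["force"])
o=[]
for n,(x,y) in(("scene",(280,165)),("top",(160,160))):
    f=env.grab_frame(n);pickle.dump(f,open(n+"1.pkl","wb"));o.append(cv2.resize(f["image"][y:y+90,x:x+60],(400,600),interpolation=cv2.INTER_CUBIC))
cv2.imwrite("pics/c7.png",np.hstack(o))
E
```

```text
t: 9.2
ee_pos: [0.5605, -0.1577, 0.164]
eef_rot: [0.001, 1.0, -0.001, 0.003]
force: [-0.4, -1.1, -1.2]
width: 0.0167
t: 10.37
ee_pos: [0.5391, 0.1439, 0.159]
eef_rot: [-0.001, 1.0, 0.001, -0.002]
force: [-0.4, -0.6, -1.6]
width: 0.0166
t: 11.03
ee_pos: [0.5411, 0.1594, 0.1366]
eef_rot: [0.002, 1.0, -0.0, -0.0]
force: [0.1, -0.0, -1.4]
width: 0.0167
[0.5410961  0.15942559 0.1365806 ] 0.016656897908169217 [ 0.11406742 -0.04277407 -1.41558008]
```

View pics/c7.png

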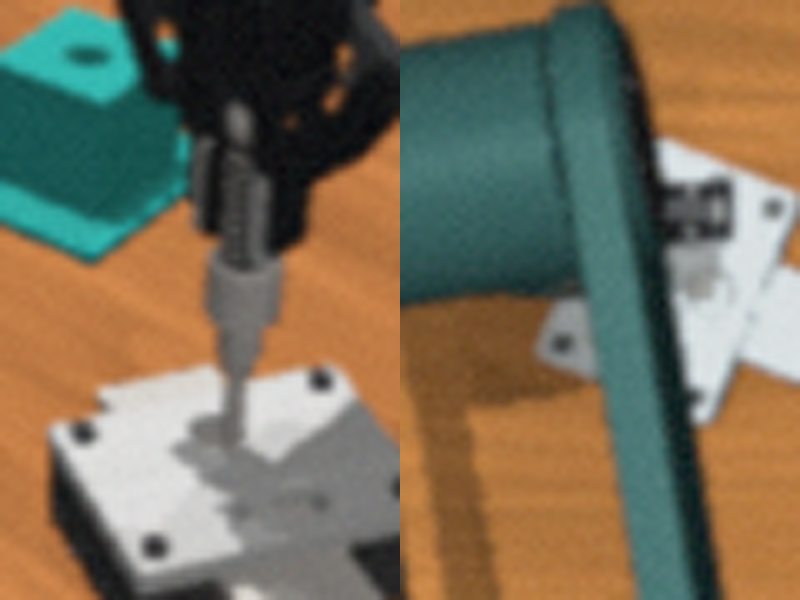

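The punch hangs upright over the jig in the scene view. Its tip is at about crop (235,445), full-image (314.7,231), and the guide hole is at about crop (235,510), full-image (314.3,241). I'll measure the offset in scene-camera terms.

```bash
python3 - <<'E'
from h import *
f=load("scene1");f0=load("scene");g=cv2.cvtColor(f["image"],cv2.COLOR_BGR2GRAY).astype(int)
print("bg clean rows (hole) :");g0=cv2.cvtColor(f0["image"],cv2.COLOR_BGR2GRAY).astype(int)
print(g0[237:246,306:330]);print("tip rows 218-238, cols 306:326");print(g[214:238,306:326])
G=[ray(f0,(314.3,241),.044),np.array([.5432,.1618])]
print("hole ray",G[0])
for z in(.0676,.044): print(z,[proj(f,[*q,z]) for q in G+[np.array([.5411,.1594])]])
J=np.array([(proj(f,np.array([.543,.162,.068])+d)-proj(f,[.543,.162,.068])) for d in np.eye(3)*.001]);print("px per mm",J)
# axis: housing/shank/spindle
D=np.abs(f["image"].astype(int)-f0["image"].astype(int)).sum(2)
E
```

```text
bg clean rows (hole) :
[[206 208 208 209 206 204 204 207 207 205 207 205 206 207 208 206 196 190
  182 191 196 199 205 205]
 [206 206 207 205 208 204 204 206 206 206 206 206 207 207 207 189 163 139
  133 133 142 159 182 202]
 [206 204 205 207 206 208 201 199 195 198 202 205 206 206 199 161 121 106
  105 105  97 107 144 190]
 [205 209 205 204 205 202 187 163 150 149 179 201 207 206 200 167 125 108
  107  99  97  94 128 182]
 [209 208 209 209 208 200 180 145 123 119 151 188 204 207 206 194 164 140
  127 118 117 126 159 195]
 [207 207 206 205 205 207 196 180 156 154 167 195 203 207 208 206 199 187
  179 169 169 184 199 205]
 [205 206 205 205 206 205 206 205 197 194 200 204 205 209 207 208 209 206
  205 199 200 203 200 201]
 [205 203 205 205 205 204 205 206 206 208 207 208 206 207 205 205 204 207
  204 198 196 189 177 164]
 [201 206 208 208 206 208 208 206 204 205 206 206 204 202 199 200 195 190
  176 161 145 134 126 118]]
tip rows 218-238, cols 306:326
[[144 147 146 149 145 139 113  99 104 110 112 115 112 119 129 135 134 136
  134 136]
 [139 138 145 147 150 139 110  91  94 107 114 116 1
[... 1552 characters left out ...]

  122 120]
 [207 178 158 146 136 139 141 136 126 123 124 125 121 124 141 141 126 119
  122 121]
 [221 217 202 171 143 137 130 126 124 125 124 125 122 120 122 123 121 124
  124 124]
 [223 222 216 184 146 131 122 124 122 127 122 122 122 125 125 125 121 127
  128 129]
 [222 223 223 204 170 148 130 123 121 121 122 124 123 125 127 125 131 134
  136 134]]
hole ray [0.54469581 0.16286838]
0.0676 [array([314.83058956, 233.43163158]), array([314.93978947, 232.96167851]), array([314.82042875, 232.12752061])]
0.044 [array([314.3, 241. ]), array([314.40853674, 240.52443027]), array([314.29235515, 239.68002823])]
px per mm [[-0.28951088  0.17257506]
 [ 0.30344277  0.19774948]
 [ 0.02292291 -0.32531484]]
```

The spindle column is at about 315.0 and predicted to be 315.3 over the hole, so sideways it is within 0.5 mm. I'll nudge +1.2 mm in y, following the hole rays, and descend gently past plate level, reported z≈0.113.

```bash
python3 -m inch '[[[0,0.004,-0.02,0],[0,0.004,-0.04,0],[0,0.004,-0.055,0],[0,0.004,-0.065,0],[0,0.004,-0.065,0],[0,0.004,-0.065,0]]]'
python3 -m inch '[[[0,0,-0.003,0],[0,0,-0.006,0],[0,0,-0.009,0],[0,0,-0.012,0],[0,0,-0.015,0],[0,0,-0.018,0],[0,0,-0.018,0],[0,0,-0.018,0]]]'
python3 -m inch '[[[0,0,-0.003,0],[0,0,-0.006,0],[0,0,-0.009,0],[0,0,-0.009,0],[0,0,-0.009,0]]]'
python3 -c "
from cell import env
s=env.sense();print(s['force'],s['wrist_torque'],s['ee_pos'])"
```

```text
t: 11.63
ee_pos: [0.5407, 0.1611, 0.1166]
eef_rot: [0.001, 1.0, -0.0, -0.0]
force: [0.2, 0.3, -2.3]
width: 0.0164
t: 12.3
ee_pos: [0.5409, 0.1611, 0.1116]
eef_rot: [0.001, 1.0, 0.0, -0.0]
force: [0.8, -0.2, -1.7]
width: 0.0168
t: 12.72
ee_pos: [0.5411, 0.1612, 0.1091]
eef_rot: [0.001, 1.0, 0.0, 0.0]
force: [-0.1, 1.4, -2.0]
width: 0.0163
[-0.08756651  1.36273651 -2.00116702] [ 0.08350029 -0.12713117  0.021105  ] [0.54107277 0.16123238 0.10913346]
```

```bash
python3 -m inch '[[[0,0,-0.004,0],[0,0,-0.008,0],[0,0,-0.012,0],[0,0,-0.015,0],[0,0,-0.015,0],[0,0,-0.015,0]]]'
python3 -m inch '[[[0,0,-0.004,0],[0,0,-0.008,0],[0,0,-0.01,0],[0,0,-0.01,0],[0,0,-0.01,0]]]'
python3 -c "
from cell import env
s=env.sense();print(s['force'],s['wrist_torque'],s['ee_pos'])"
```

```text
t: 13.22
ee_pos: [0.5411, 0.1613, 0.1044]
eef_rot: [0.001, 1.0, 0.0, 0.0]
force: [1.7, 0.6, -2.4]
width: 0.0165
t: 13.63
ee_pos: [0.5411, 0.1613, 0.1015]
eef_rot: [0.001, 1.0, 0.0, 0.0]
force: [1.3, 1.1, -1.9]
width: 0.0168
[ 1.2586628   1.07918125 -1.90037745] [ 0.43917445 -0.33011246 -0.04665465] [0.54106155 0.16126692 0.10153589]
```

The tip is about 11.5 mm down with no vertical load and slight side contact, so it is in the small hole. I'll relieve the side load by moving 0.6 mm in +x and +y, and keep going down.

```bash
python3 -m inch '[[[0.002,0.002,0,0],[0.002,0.002,0,0],[0.002,0.002,-0.004,0],[0.002,0.002,-0.007,0],[0.002,0.002,-0.007,0],[0.002,0.002,-0.007,0]]]'
python3 -m inch '[[[0,0,-0.004,0],[0,0,-0.007,0],[0,0,-0.01,0],[0,0,-0.01,0],[0,0,-0.01,0]]]'
python3 -c "
from cell import env
s=env.sense();print(s['force'],s['wrist_torque'],s['ee_pos'])"
```

```text
t: 14.13
ee_pos: [0.5413, 0.1615, 0.099]
eef_rot: [0.001, 1.0, -0.0, -0.0]
force: [1.2, 0.4, -1.8]
width: 0.0165
t: 14.55
ee_pos: [0.5415, 0.1616, 0.0965]
eef_rot: [0.001, 1.0, -0.0, -0.0]
force: [-0.5, -0.8, -1.2]
width: 0.0166
[-0.45864014 -0.80090565 -1.19334042] [-0.02319256  0.05484807 -0.03747012] [0.54145966 0.16157191 0.09645525]
```

```bash
for i in 1 2; do python3 -m inch '[[[0,0,-0.003,0],[0,0,-0.006,0],[0,0,-0.006,0],[0,0,-0.006,0]]]' | grep -E 'ee_pos|force'; done
python3 -m inch '[[[0,0,-0.003,0],[0,0,-0.006,0],[0,0,-0.006,0],[0,0,-0.006,0]]]' | grep -E 'ee_pos|force'
```

```text
ee_pos: [0.5416, 0.1617, 0.0949]
force: [-0.2, -1.3, 0.4]
ee_pos: [0.5416, 0.1617, 0.0929]
force: [0.6, -0.5, 2.0]
ee_pos: [0.5416, 0.1617, 0.0911]
force: [-0.1, -0.2, 1.7]
```

The bar was met at about z 0.095, and the spring load is now about 3.7 N. Pressing on in half-millimetre steps.

```bash
python3 -m inch '[[[0,0,-0.0017,0],[0,0,-0.0017,0]]]' | grep -E 'ee_pos|force'
python3 -m inch '[[[0,0,-0.0017,0],[0,0,-0.0017,0]]]' | grep -E 'ee_pos|force'
```

```text
ee_pos: [0.5417, 0.1617, 0.0907]
force: [-0.4, -0.6, 2.9]
ee_pos: [0.5418, 0.1617, 0.0905]
force: [-1.1, -0.8, 4.0]
```

```bash
python3 -m inch '[[[0,0,-0.0017,0],[0,0,-0.0017,0]]]' | grep -E 'ee_pos|force'
```

```text
ee_pos: [0.5419, 0.1617, 0.0902]
force: [-0.3, 0.2, 5.5]
```

```bash
python3 -m inch '[[[0,0,-0.0017,0],[0,0,-0.0017,0]]]' | grep -E 'ee_pos|force'
```

```text
ee_pos: [0.5419, 0.1618, 0.0901]
force: [-1.6, -0.6, 7.1]
```

```bash
python3 -m inch '[[[0,0,-0.0015,0],[0,0,-0.0015,0]]]' | grep -E 'ee_pos|force'
```

```text
ee_pos: [0.542, 0.1618, 0.0899]
force: [-1.2, -0.7, 7.5]
```

```bash
python3 -m inch '[[[0,0,-0.0015,0],[0,0,-0.0015,0]]]' | grep -E 'ee_pos|force'
```

```text
ee_pos: [0.5421, 0.1618, 0.0898]
force: [-1.8, -0.1, 7.9]
```

```bash
python3 -m inch '[[[0,0,-0.001,0],[0,0,-0.001,0]]]' | grep -E 'ee_pos|force'
```

```text
ee_pos: [0.5422, 0.1618, 0.0897]
force: [-2.4, -1.3, 9.4]
```

```bash
python3 -m inch '[[[0,0,-0.001,0],[0,0,-0.001,0]]]' | grep -E 'ee_pos|force'
```

```text
ee_pos: [0.5422, 0.1618, 0.0896]
force: [-2.1, -1.5, 9.8]
```

```bash
python3 -m inch '[[[0,0,-0.001,0],[0,0,-0.001,0]]]' | grep -E 'ee_pos|force'
```

```text
ee_pos: [0.5422, 0.1618, 0.0894]
force: [-1.8, -1.4, 9.8]
```

```bash
python3 -m inch '[[[0,0,-0.001,0],[0,0,-0.001,0]]]' | grep -E 'ee_pos|force'
```

```text
ee_pos: [0.5423, 0.1618, 0.0892]
force: [-2.3, -1.1, 10.9]
```

```bash
python3 -m inch '[[[0,0,-0.001,0],[0,0,-0.001,0]]]' | grep -E 'ee_pos|force'
```

```text
ee_pos: [0.5423, 0.1618, 0.0891]
force: [-2.4, -0.9, 11.4]
```

```bash
python3 -m inch '[[[0,0,-0.001,0],[0,0,-0.001,0]]]' | grep -E 'ee_pos|force'
```

```text
ee_pos: [0.5423, 0.1618, 0.0889]
force: [-3.4, -0.9, 11.5]
```

```bash
python3 -m inch '[[[0,0,-0.001,0],[0,0,-0.001,0]]]' | grep -E 'ee_pos|force'
```

```text
ee_pos: [0.5424, 0.1618, 0.0887]
force: [-3.5, -2.2, 11.8]
```

```bash
python3 -m inch '[[[0,0,-0.001,0],[0,0,-0.001,0]]]' | grep -E 'ee_pos|force'
```

```text
ee_pos: [0.5424, 0.1618, 0.0885]
force: [-3.9, -1.1, 10.9]
```

```bash
python3 -m inch '[[[-0.0015,0,0,0],[-0.0025,0,0,0]]]' | grep -E 'ee_pos|force|rot'; python3 -c "
from cell import env
s=env.sense();print(s['force'],s['wrist_torque'],s['ee_pos'],s['eef_rot'])"
```

```text
ee_pos: [0.542, 0.1619, 0.0885]
eef_rot: [0.001, 1.0, 0.0, 0.002]
force: [-2.3, -1.8, 11.3]
[-2.30564334 -1.7688037  11.3492378 ] [-0.27802349  0.58213862 -0.00742775] [0.54197827 0.16185499 0.0885008 ] [1.14734939e-03 9.99997492e-01 2.70857409e-04 1.90451295e-03]
```

```bash
python3 -m inch '[[[0,0,-0.001,0],[0,0,-0.001,0]]]' | grep -E 'ee_pos|force'
```

```text
ee_pos: [0.5421, 0.1619, 0.0884]
force: [-2.1, -2.1, 12.3]
```

```bash
python3 -m inch '[[[0,0,-0.001,0],[0,0,-0.001,0]]]' | grep -E 'ee_pos|force'
```

```text
ee_pos: [0.5421, 0.1618, 0.0881]
force: [-3.4, -1.9, 11.3]
```

```bash
python3 -m inch '[[[0,0,-0.002,0]]]' | grep -E 'ee_pos|force'
```

```text
ee_pos: [0.5421, 0.1618, 0.0876]
force: [-3.3, -2.3, 10.5]
```

```bash
python3 -m inch '[[[0,0,-0.0015,0]]]' | grep -E 'ee_pos|force'
```

```text
ee_pos: [0.5418, 0.1618, 0.0862]
force: [-1.3, -0.6, 6.4]
```

Force fell from 10.5 to 6.4 and z dropped 1.4 mm, which looks like the trip. I'll hold one row to see whether the spindle has reached its stop.

```bash
python3 -m inch '[[[0,0,0,0]]]' | grep -E 'ee_pos|force'
```

```text
ee_pos: [0.5415, 0.1618, 0.0852]
force: [-0.6, -0.0, 7.9]
```

```bash
python3 -m inch '[[[0,0,0.01,0],[0,0,0.015,0],[0,0,0.015,0]]]' | grep -E 'ee_pos|force'
for i in 1 2 3 4; do python3 -m inch '[[[0,0,0.0035,0],[0,0,0.007,0],[0,0,0.007,0]]]' | grep -E 'ee_pos|force'; done
```

```text
ee_pos: [0.5416, 0.1618, 0.0898]
force: [-1.5, -0.9, 7.2]
ee_pos: [0.5412, 0.1618, 0.0908]
force: [0.7, -0.7, 2.4]
ee_pos: [0.541, 0.1618, 0.0927]
force: [1.4, -0.4, 2.3]
ee_pos: [0.5409, 0.1618, 0.0949]
force: [1.0, -0.5, 1.0]
ee_pos: [0.5407, 0.1619, 0.0965]
force: [1.9, 1.5, -1.1]
```

The unloading curve retraces the loading one with almost no slip in the grip: 5.5 mm of compression falls at z≈0.091. The lowest point, 0.0852, was therefore about 11 mm from contact, so the spindle tripped and reached its stop. Drawing out and going back to the stand.

```bash
python3 -m inch '[[[0,0,0.02,0],[0,0,0.04,0],[0,0,0.06,0],[0,0,0.08,0],[0,0,0.11,0],[0,0,0.15,0],[0,0,0.2,0],[0,0,0.24,0],[0,0,0.24,0],[0,0,0.24,0],[0,0,0.24,0]]]'
python3 -m inch '[[[0.004,-0.06,0,0],[0.008,-0.13,0,0],[0.012,-0.21,0,0],[0.017,-0.29,0,0],[0.022,-0.37,0,0],[0.027,-0.45,0,0],[0.032,-0.53,0,0],[0.037,-0.61,0,0],[0.042,-0.69,0,0],[0.047,-0.77,0,0],[0.052,-0.85,0,0],[0.056,-0.92,0,0],[0.06,-0.97,0,0],[0.06,-1,0,0],[0.06,-1,0,0],[0.06,-1,0,0],[0.06,-1,0,0]]]'
```

```text
t: 20.8
ee_pos: [0.5405, 0.1616, 0.1686]
eef_rot: [0.001, 1.0, -0.0, -0.0]
force: [0.6, -0.6, -1.5]
width: 0.0165
t: 22.22
ee_pos: [0.5588, -0.1371, 0.1687]
eef_rot: [0.001, 1.0, 0.001, -0.0]
force: [-0.2, -0.9, -2.7]
width: 0.0163
```

```bash
python3 -m inch '[[[0,-0.03,0,0],[0,-0.05,0,0],[0,-0.063,0,0],[0,-0.063,-0.03,0],[0,-0.063,-0.05,0],[0,-0.063,-0.05,0],[0,-0.063,-0.05,0]]]'
python3 - <<'E'
from cell import env
from h import *
s=env.sense();p=s["ee_pos"];print(p)
x,y=190,110;f=env.grab_frame("scene");I=cv2.resize(f["image"][y:y+105,x:x+75],(420,588),interpolation=cv2.INTER_CUBIC)
tip=p[2]-.069
for z in(tip,tip+.144,.07):
    q=(proj(f,[.5607,-.1562,z])-[x,y]+.5)*5.6; cv2.circle(I,tuple(int(v) for v in q),3,(0,0,255),1)
cv2.imwrite("pics/c8.png",I)
E
```

```text
t: 22.8
ee_pos: [0.5581, -0.1568, 0.1526]
eef_rot: [0.001, 1.0, 0.001, -0.001]
force: [0.5, 0.2, -1.6]
width: 0.0167
[ 0.55812659 -0.1567587   0.15259745]
```

View pics/c8.png

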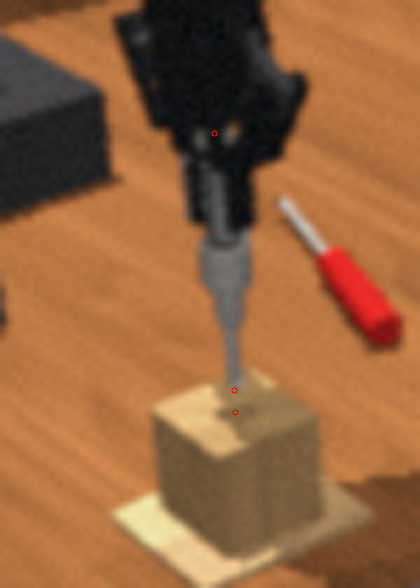

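The punch is upright with its tip at crop (234,387), where predicted, and the hole mouth is just below at (237,412). Descending with force checks.

```bash
python3 -m inch '[[[0,0,-0.015,0],[0,0,-0.03,0],[0,0,-0.045,0],[0,0,-0.06,0],[0,0,-0.075,0],[0,0,-0.08,0],[0,0,-0.08,0]]]' | grep -E 'ee_pos|force'
python3 -m inch '[[[0,0,-0.015,0],[0,0,-0.03,0],[0,0,-0.045,0],[0,0,-0.06,0],[0,0,-0.06,0]]]' | grep -E 'ee_pos|force'
```

```text
ee_pos: [0.5583, -0.157, 0.129]
force: [-0.5, -0.0, -2.5]
ee_pos: [0.558, -0.1569, 0.1103]
force: [-0.2, -0.4, -2.3]
```

```bash
python3 -m inch '[[[0,0,-0.015,0],[0,0,-0.03,0],[0,0,-0.045,0],[0,0,-0.06,0],[0,0,-0.06,0]]]' | grep -E 'ee_pos|force'
python3 -m inch '[[[0,0,-0.01,0],[0,0,-0.02,0],[0,0,-0.03,0],[0,0,-0.035,0],[0,0,-0.035,0]]]' | grep -E 'ee_pos|force'
python3 -m inch '[[[0,0,-0.005,0],[0,0,-0.008,0],[0,0,-0.008,0]]]' | grep -E 'ee_pos|force'
```

```text
ee_pos: [0.558, -0.1569, 0.0924]
force: [-1.5, -0.2, -2.0]
ee_pos: [0.5585, -0.1571, 0.0829]
force: [0.0, 0.6, -2.0]
ee_pos: [0.5588, -0.1572, 0.0809]
force: [0.4, 0.6, -2.1]
```

```bash
python3 -m inch '[[[0,0,-0.004,0],[0,0,-0.007,0],[0,0,-0.007,0]]]' | grep -E 'ee_pos|force'
python3 -m inch '[[[0,0,-0.003,0],[0,0,-0.005,0],[0,0,-0.005,0]]]' | grep -E 'ee_pos|force'
```

```text
ee_pos: [0.5587, -0.1571, 0.0787]
force: [-1.1, 1.3, -2.5]
ee_pos: [0.5587, -0.1572, 0.0773]
force: [0.4, -1.5, -1.5]
```

```bash
for i in 1 2; do python3 -m inch '[[[0,0,-0.003,0],[0,0,-0.003,0],[0,0,-0.003,0]]]' | grep -E 'ee_pos|force'; done
```

```text
ee_pos: [0.5589, -0.1572, 0.0769]
force: [-0.6, 0.5, 0.9]
ee_pos: [0.5591, -0.1573, 0.0769]
force: [-2.7, 0.4, 5.1]
```

The punch is seated at z 0.0769, the same as before. I'll open, rise clear and check.

```bash
python3 -m inch '[[[0,0,0.004,0],[0,0,0.004,0],[0,0,0.004,0],[0,0,0.004,0],[0,0,0.004,0],[0,0,0.004,0],[0,0,0.004,0],[0,0,0.004,0],[0,0,0.004,0],[0,0,0.004,0],[0,0,0.004,0]]]' -1
python3 -m inch '[[[0,0,0.03,0],[0,0,0.08,0],[0,0,0.15,0],[0,0,0.25,0],[0,0,0.35,0],[0,0,0.45,0],[0,0,0.45,0],[0,0,0.45,0]]]'
python3 -m inch '[[[-0.1,0.1,0,0],[-0.2,0.2,0,0],[-0.3,0.3,0,0],[-0.4,0.4,0,0],[-0.4,0.4,0,0],[-0.4,0.4,0,0],[-0.4,0.4,0,0],[-0.4,0.4,0,0],[-0.4,0.4,0,0]]]'
python3 - <<'E'
from cell import env
from h import *
f=env.grab_frame("scene");g=env.grab_frame("top")
D=np.abs(f["image"].astype(int)-load("scene")["image"]).sum(2)[150:200,215:245];print("scene diff punch mean",D.mean())
o=[cv2.resize(f["image"][140:240,180:310],(400,308)),cv2.resize(g["image"][120:260,160:340],(400,308))]
cv2.imwrite("pics/c9.png",np.hstack(o))
E
```

```text
t: 26.85
ee_pos: [0.5588, -0.1572, 0.0769]
eef_rot: [0.001, 1.0, 0.0, -0.0]
force: [1.1, -0.4, -0.3]
width: 0.0854
t: 27.52
ee_pos: [0.5602, -0.1577, 0.2158]
eef_rot: [0.001, 1.0, -0.001, 0.003]
force: [-0.5, 0.2, -0.1]
width: 0.0854
t: 28.27
ee_pos: [0.4395, -0.038, 0.2114]
eef_rot: [0.002, 1.0, 0.0, -0.0]
force: [0.3, -0.6, -0.1]
width: 0.0852
scene diff punch mean 16.238666666666667
```

View pics/c9.png

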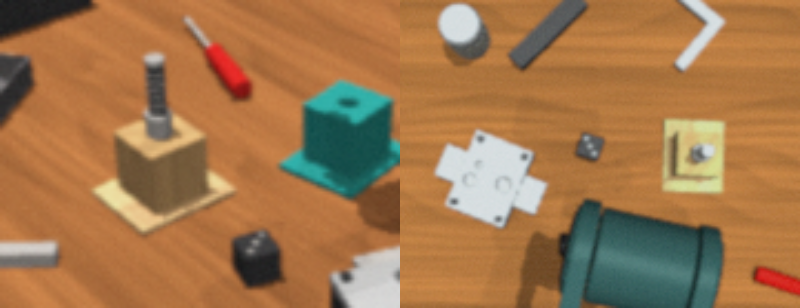

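The punch stands upright and seated, with its cap at crop (153,60) and the housing on the block at (158,122). The gripper is clear and nothing else has moved. Handing in.

```bash
python3 -c "
from cell import env
env.job_done()"
```

```text
the job is handed in; nothing more can be done
```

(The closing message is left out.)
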